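# Swing the drip tray under the leaking cold-water valve

### The job

The cold-water valve, the one with the blue handwheel, is dripping onto the worktop. Push the white pivoting tray round on its pin until the middle of its round dish is under the blue valve's outlet, then let go and leave it there. Don't disturb the amber glass jar.

Things in the scene. Friction and masses are not known exactly. Their poses are not given: they have to be found in the camera images.
- tray: White flat drip tray, a loose paddle 90 mm wide, 20 mm thick, 0.35 kg, lying on the worktop. A hole at one end turns freely on a fixed 12 mm pin; the pin's head, 28 mm wide, top 35 mm up, keeps it down. Origin: hole centre, on the underside; x runs to the dish, z up. Straight sides from x = -45 to 185 mm. Only friction holds it; no end stop. It starts about midway between the two valves.
- dish (a point): Centre of the inner floor of the round open dish at the tray's far end (120 mm across, 24 mm high, dark grey floor). It lies 240 mm from the pin along the tray's x and 6 mm above the worktop.
- blue_valve: Fixed copper standpipe with blue handwheel, 237 mm tall. Origin: on the worktop straight below its outlet, which ends 140 mm up, about 240 mm from the tray's pin. A level pipe 190 mm up runs along own x, roughly away from the robot, to the riser at x = 200 mm (foot 48 mm wide), clear of the sweep. A red-wheeled twin stands on the other side of the tray, left or right; not wanted.
- jar: Closed amber glass jar with steel cap, 68 mm wide, 100 mm tall, standing loose about 250 mm to one side of the pin, outside the sweep needed. Origin: centre of its underside. Leave it standing where it is.

How it is judged:
By the outcome, as a careful person would: the job done as asked, in the order asked, and still so for the second after the job is handed in, with the robot touching nothing.
It also fails if it takes over 40 s, if anything falls off the work surface, if the arm or the gripper's body presses on something with over 40 N, if the wrist force passes 120 N, or if a joint passes its speed limit or range.

### The arm

A 6-joint arm with a two-finger parallel gripper is mounted at the origin on the work surface. World frame = base frame: x ahead of the robot, y to its left, z up, the work surface at z = 0. Lengths are in mm, angles in degrees, forces in N, time in s.
With the tool pointing down it reaches from about 300 to 1000 mm from the base axis. Payload 5.1 kg.
Tool frame: the origin (TCP) lies at the very end of the fingers, on their centre line; the grasp point (between the pads) lies 19 mm behind it (ctrl.tcp_to_grasp is the distance from the TCP to the grasp point, in mm); z points along the fingers, y is the line along which they close (so a half turn about z gives the same grasp; the last joint's range is limited). The gripper opens to 95 mm and grips with 3 to 60 N. Pads are 20 mm wide; open, the fingers measure 119 mm over their backs; the gripper's body (75 mm by 180 mm) begins 59 mm behind the grasp point.
Start: joints at [58.808, 7.093, 94.555, -0, 78.352, -4.733], TCP at [289.632, 581.892, 214.656] pointing down, gripper open.
Joint ranges: [-149.61, 149.61], [-58.7, 133.49], [1.44, 155.28], [-77.14, 257.14], [18.33, 153.61], [-166.67, 166.67]. Speed limits (degrees/s): [147.25, 147.25, 180, 180, 180, 180].

### API

Orientations are given as [roll, pitch, yaw] about the fixed x, y, z axes, in that order (R = Rz(yaw) Ry(pitch) Rx(roll)).
In Python, from plant import ctrl, snapshot, get_calibration gives the robot as it stands. The module is installed in compiled form; this text tells all that it offers.
- The arm moves only by the tool send_rows, never from a script. Its argument "deltas" is a list of rows, each an object of numbers: "x", "y", "z": the shift along the tool's x, y, z in mm; "wx", "wy", "wz": the turn, a rotation vector about the tool's x, y, z in degrees; "grip": the opening in per cent of the stroke, from 0 (shut) to 100 (fully open). In form: [{"x": .., "y": .., "z": .., "wx": .., "wy": .., "wz": .., "grip": ..}, ...]. A call has 1 to 20 rows; each row shifts and turns the commanded pose from where the row before left it, along the tool's axes as they then stand; what a row does not reach is not made up. A row lasts 1/8 s, in which the tool goes at most 62.5 mm and 10.7 degrees, less where a joint would pass 70% of its speed; a pose out of reach is approached as far as the arm can. A call with a gripper value outside its range is refused whole. The fingers move at their own pace and stop on an object; "newtons" is the grip in N (left out, the last holds). Time passes only in rows, so rows that do not move let the fingers close. It gives the time, the measured TCP pose, the force, the opening and the grip force at its end, in the units of the state.
- ctrl.get_state(): the state, without advancing time (a new reading comes with each control period).
- snapshot(name): name is "side" or "top"; returns (picture, depth): 384x512x3 uint8, red, green, blue; 384x512 float32, mm along the optical axis (not along the pixel's ray), 0 where there is no reading.
- get_calibration(name): a dict with "fx", "fy", "cx", "cy" (pixels), "distortion" ([k1, k2, p1, p2, k3] as OpenCV has them; the pictures are not rectified), "R" (3x3) and "t" (3): a world point X has camera coordinates R X + t. Camera axes: x right, y down, z forward; pixel columns grow to the right and rows downward; lengths in mm; the calibration is good to about 2 mm. A picture is of the moment at which its call begins. get_calibration takes no time and is no camera call.
- ctrl.sign_off(): hands the job in; it is judged then, once.
The state is a dict: "t": time; "q": joint angles; "joint_velocities": joint speeds; "effort": joint torques, N m; "tool_pos": TCP position; "tool_rot": TCP orientation; "contact_force": force on the tool from outside, world axes, zero at the start; "ft_torque": the same for the moment, N m; "gripper_width": opening from 0.0 (shut) to 1.0 (fully open); "grip_force": force on a finger pad.
Only numpy, scipy, OpenCV 4.12 (cv2) and the standard library are available. Lean on these libraries where they do the work, as an engineer would, in place of code of your own. Each camera call takes 0.05 s, during which the arm holds its last target. There are 200 camera calls.

## Working session

There is one attempt and no reset: what is moved stays moved. The work goes in short steps, Python scripts to look and compute and a tool call to move; the robot and the scene stay as the last step left them, time stands still between calls to the robot, and variables do not carry over. Pictures are saved under pics/ and viewed, at most 10 in all, crops included, and the job is handed in when it is done.

Besides the shell and the picture viewer there is one more tool, called after ">>>" as a command line: name --argument value ..., lists and objects as JSON in quotes. send_rows: Moves the arm, as the interface text tells. Its arguments: {"type":"object","properties":{"deltas":{"type":"array","items":{"type":"object","properties":{"x":{"type":"number"},"y":{"type":"number"},"z":{"type":"number"},"wx":{"type":"number"},"wy":{"type":"number"},"wz":{"type":"number"},"grip":{"type":"number"}}}},"newtons":{"type":"number"}},"required":["deltas"]}

```bash
mkdir -p pics; python3 - <<'E'
from plant import ctrl, snapshot, get_calibration
import cv2, numpy as np
for n in("top","side"):
    p,d=snapshot(n); np.savez(f"{n}0.npz",p=p,d=d)
    cv2.imwrite(f"pics/{n}0.png",p[:,:,::-1])
    c=get_calibration(n); print(n,c)
print(ctrl.get_state())
E
```

```text
top {'fx': 418.4675738439574, 'fy': 418.4675738439574, 'cx': 257.63108424558766, 'cy': 190.7070994837969, 'distortion': array([-0.15804561,  0.        ,  0.        ,  0.        ,  0.        ]), 'R': array([[-0.00471323, -0.99982911, -0.01787584],
       [-0.99236783,  0.00687933, -0.12312096],
       [ 0.1232229 ,  0.01715911, -0.99223066]]), 't': array([ 18.70143192, 559.03615046, 914.23290192])}
side {'fx': 469.08722661473485, 'fy': 469.08722661473485, 'cx': 261.98855200899965, 'cy': 184.04958898105787, 'distortion': array([-0.15807656,  0.        ,  0.        ,  0.        ,  0.        ]), 'R': array([[ 0.94943393, -0.31369935, -0.01295907],
       [-0.20332779, -0.58288733, -0.78670208],
       [ 0.23923425,  0.74955659, -0.61719681]]), 't': array([-540.43034432,  162.37837677, 1117.25386694])}
{'t': 0.1, 'q': array([ 5.88074806e+01,  7.12851310e+00,  9.46259251e+01,  1.11689533e-04,
        7.83504448e+01, -4.73376026e+00]), 'joint_velocities': array([-0.00908394, -0.14493611, -0.14110842, -0.07187831,  0.10746892,
        0.00898704]), 'effort': array([ 3.33217977e-04, -4.18876898e+01, -3.61098218e+01,  7.77153578e-02,
        4.61625669e-02, -6.24104996e-05]), 'tool_pos': array([289.34906007, 581.40579018, 213.52746261]), 'tool_rot': array([-1.79895484e+02, -8.76451789e-03,  1.53541210e+02]), 'contact_force': array([-1.08493035, -0.30284162,  0.45713607]), 'ft_torque': array([ 0.02683277, -0.00542518,  0.04414226]), 'grip_force': 0.0, 'gripper_width': 0.9990780973428756}
```

View pics/top0.png

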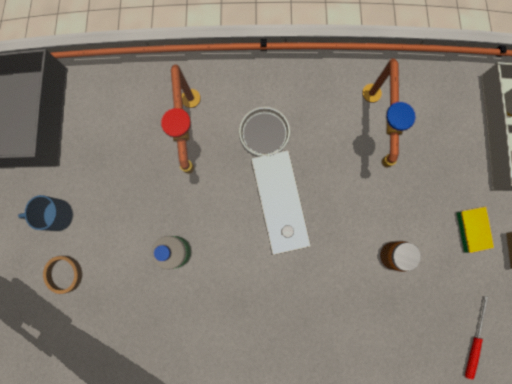

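View pics/side0.png

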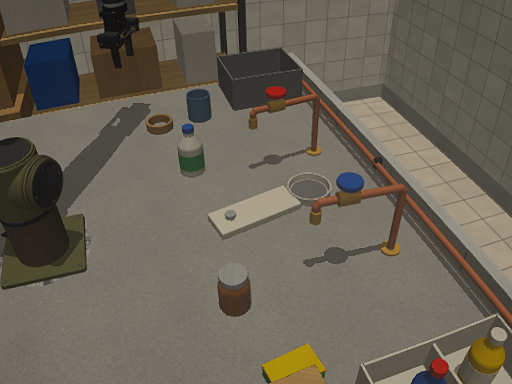

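The top view shows the pin head at (288,231), the dish at (264,132), the blue outlet tip near (389,161), its riser foot at (372,93) and the jar cap at (405,257). In the side view the blue outlet tip is at (316,220), the foot at (391,250) and the jar at (234,290).

```bash
cat > h.py <<'E'
import cv2, numpy as np
from plant import get_calibration
def cast(n,uv,z):
    c=get_calibration(n); K=np.array([[c['fx'],0,c['cx']],[0,c['fy'],c['cy']],[0,0,1]])
    u=cv2.undistortPoints(np.array([[uv]],float),K,c['distortion'])[0,0]
    R=c['R'];o=-R.T@c['t'];d=R.T@np.array([*u,1]); return o+d*(z-o[2])/d[2]
def proj(n,X):
    c=get_calibration(n); K=np.array([[c['fx'],0,c['cx']],[0,c['fy'],c['cy']],[0,0,1]])
    return cv2.projectPoints(np.array([X],float),cv2.Rodrigues(c['R'])[0],c['t'],K,c['distortion'])[0][0,0]
E
python3 - <<'E'
from h import *
r=lambda a:np.round(a,1)
print("pin",r(cast("top",(288,231),35)),r(cast("side",(230.5,214),35)))
print("dish",r(cast("top",(264,132),20)))
print("tray corners",[r(cast("top",p,20)) for p in((309,246),(275,254),(254,158),(288,151))])
print("outlet",r(cast("top",(389,161),140)),r(cast("side",(316,221),140)))
print("foot",r(cast("top",(372,93),5)),r(cast("side",(391,250),5)))
print("jar",r(cast("top",(405,257),100)),r(cast("side",(233,270),100)))
print("bottle",r(cast("top",(162,253),140)))
for n,b,s in(("top",(340,40,440,190),5),("side",(290,160,420,270),5)):
    p=np.load(n+"0.npz")['p']; x0,y0,x1,y1=b
    cv2.imwrite(f"pics/{n}c.png",cv2.resize(p[y0:y1,x0:x1,::-1],None,fx=4,fy=4,interpolation=cv2.INTER_CUBIC))
E
```

```text
pin [467.6 -52.2  35. ] [467.7 -59.4  35. ]
dish [6.999e+02 1.000e-01 2.000e+01]
tray corners [array([ 433.5, -100.5,   20. ]), array([416.1, -23. ,  20. ]), array([637.8,  23.8,  20. ]), array([653.8, -55.6,  20. ])]
outlet [ 605.7 -256.7  140. ] [ 606.5 -255.4  140. ]
foot [ 802.1 -265.5    5. ] [ 801.1 -276.7    5. ]
jar [ 408.1 -295.7  100. ] [ 412.  -295.1  100. ]
bottle [421.3 206.4 140. ]
```

View pics/topc.png

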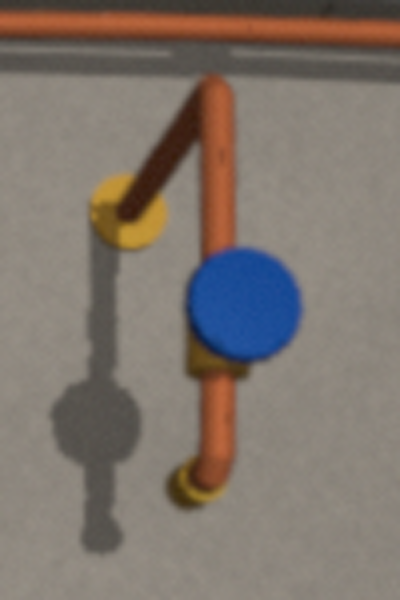

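View pics/sidec.png

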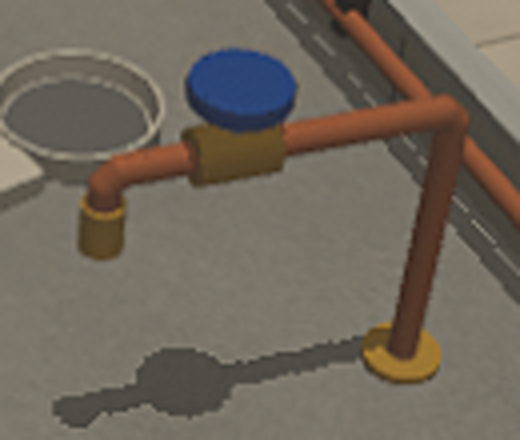

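The crops put the blue outlet's lower end at about (387,161.5) in the top view and (314.6,222) in the side view. The riser foot is at (371.7,92.5) in top and (390,247.7) in side. The outlet is on the right (-y), so the tray has to be pushed clockwise from its left side.

```bash
cat > plan.py <<'E'
from h import *
import sys
from plant import ctrl
def to_tool(target,yaw):  # world target, desired yaw (tool down) -> tool frame deltas
    s=ctrl.get_state(); from scipy.spatial.transform import Rotation as Ro
    R=Ro.from_euler('xyz',s['tool_rot'],degrees=True); T=Ro.from_euler('xyz',[180,0,yaw],degrees=True)
    return np.round(R.inv().apply(np.array(target)-s['tool_pos']),1), np.round((R.inv()*T).as_rotvec(degrees=True),1)
E
python3 - <<'E'
from plan import *
r=lambda a:np.round(a,1)
o1=cast("top",(387,161.5),140);o2=cast("side",(314.6,222),140)
print("outlet",r(o1),r(o2)); f1=cast("top",(371.7,92.5),5);f2=cast("side",(390,247.7),5);print("foot",r(f1),r(f2))
print("red nozzle",r(cast("top",(187,168),140)))
p=np.load("top0.npz")['p']; g=cv2.cvtColor(p,cv2.COLOR_RGB2HSV)
m=((g[:,:,2]>175)&(g[:,:,1]<40)).astype(np.uint8); m[:,:235]=0;m[:,330:]=0;m[:100]=0;m[270:]=0
cs=[c for c in cv2.findContours(m,cv2.RETR_EXTERNAL,cv2.CHAIN_APPROX_NONE)[0] if cv2.contourArea(c)>200]
for c in cs: print(cv2.contourArea(c),cv2.boundingRect(c),cv2.minAreaRect(c))
big=max(cs,key=cv2.contourArea)
W=np.array([cast("top",q[0],20)[:2] for q in big],np.float32); print("world rect",cv2.minAreaRect(W))
pin=np.array([468.5,-52]);dish=np.array([700,0])
o=(o1+o2)[:2]/2
ang=lambda v:np.degrees(np.arctan2(v[1],v[0]))
print(ang(dish-pin),np.linalg.norm(dish-pin),ang(o-pin),np.linalg.norm(o-pin))
th=np.radians(12.7); R=np.array([[np.cos(th),-np.sin(th)],[np.sin(th),np.cos(th)]])
t=pin+R@[80,75]; print("start",t,to_tool([*t,300],-167.3))
E
```

```text
outlet [ 604.7 -252.4  140. ] [ 602.5 -257.3  140. ]
foot [ 803.4 -264.8    5. ] [ 802.7 -269.2    5. ]
red nozzle [593.8 157.8 140. ]
3536.5 (252, 150, 58, 104) ((280.38818359375, 200.74703979492188), (100.5472640991211, 37.528968811035156), 77.47119140625)
world rect ((538.8825073242188, -35.97137451171875), (232.256103515625, 85.8862533569336), 12.140207290649414)
12.659769262826917 237.2683080396537 -56.3404045098813 243.71929866232068
start [530.05429819  38.75278714] (array([-457.3, -378.7,  -85.9]), array([ -0.1,  -0. , -39.2]))
```

>>> send_rows --deltas '[{"z": -43,"grip": 0},{"z": -43},{"x": -38,"y": -31.5},{"x": -38,"y": -31.5},{"x": -38,"y": -31.5},{"x": -38,"y": -31.5},{"x": -38,"y": -31.5},{"x": -38,"y": -31.5},{"x": -38,"y": -31.5},{"x": -38,"y": -31.5},{"x": -38,"y": -31.5},{"x": -38,"y": -31.5},{"x": -38,"y": -31.5},{"x": -38,"y": -31.5},{"wz": -9.8},{"wz": -9.8},{"wz": -9.8},{"wz": -9.8},{},{}]'

```text
$.deltas[0]: bad value
```

```bash
python3 - <<'E'
from plan import *
th=np.radians(12.5); R=np.array([[np.cos(th),-np.sin(th)],[np.sin(th),np.cos(th)]])
t=np.array([469.5,-51.5])+R@[80,75]; print(t,to_tool([*t,9],-167.5),ctrl.get_state())
E
```

```text
[531.37070952  39.03736965] (array([-458.4, -377.4,  205.1]), array([ -0.1,  -0. , -39. ])) {'t': 0.1, 'q': array([ 5.88074806e+01,  7.12851310e+00,  9.46259251e+01,  1.11689533e-04,
        7.83504448e+01, -4.73376026e+00]), 'joint_velocities': array([-0.00908394, -0.14493611, -0.14110842, -0.07187831,  0.10746892,
        0.00898704]), 'effort': array([ 3.33217977e-04, -4.18876898e+01, -3.61098218e+01,  7.77153578e-02,
        4.61625669e-02, -6.24104996e-05]), 'tool_pos': array([289.34906007, 581.40579018, 213.52746261]), 'tool_rot': array([-1.79895484e+02, -8.76451789e-03,  1.53541210e+02]), 'contact_force': array([-1.08493035, -0.30284162,  0.45713607]), 'ft_torque': array([ 0.02683277, -0.00542518,  0.04414226]), 'grip_force': 0.0, 'gripper_width': 0.9990780973428756}
```

>>> send_rows --deltas '[{"x": 0,"y": 0,"z": -43,"wx": 0,"wy": 0,"wz": 0,"grip": 0},{"x": 0,"y": 0,"z": -43,"wx": 0,"wy": 0,"wz": 0,"grip": 0},{"x": -38,"y": -31.5,"z": 0,"wx": 0,"wy": 0,"wz": 0,"grip": 0},{"x": -38,"y": -31.5,"z": 0,"wx": 0,"wy": 0,"wz": 0,"grip": 0},{"x": -38,"y": -31.5,"z": 0,"wx": 0,"wy": 0,"wz": 0,"grip": 0},{"x": -38,"y": -31.5,"z": 0,"wx": 0,"wy": 0,"wz": 0,"grip": 0},{"x": -38,"y": -31.5,"z": 0,"wx": 0,"wy": 0,"wz": 0,"grip": 0},{"x": -38,"y": -31.5,"z": 0,"wx": 0,"wy": 0,"wz": 0,"grip": 0},{"x": -38,"y": -31.5,"z": 0,"wx": 0,"wy": 0,"wz": 0,"grip": 0},{"x": -38,"y": -31.5,"z": 0,"wx": 0,"wy": 0,"wz": 0,"grip": 0},{"x": -38,"y": -31.5,"z": 0,"wx": 0,"wy": 0,"wz": 0,"grip": 0},{"x": -38,"y": -31.5,"z": 0,"wx": 0,"wy": 0,"wz": 0,"grip": 0},{"x": -38,"y": -31.5,"z": 0,"wx": 0,"wy": 0,"wz": 0,"grip": 0},{"x": -38,"y": -31.5,"z": 0,"wx": 0,"wy": 0,"wz": 0,"grip": 0},{"x": 0,"y": 0,"z": 0,"wx": 0,"wy": 0,"wz": -9.8,"grip": 0},{"x": 0,"y": 0,"z": 0,"wx": 0,"wy": 0,"wz": -9.8,"grip": 0},{"x": 0,"y": 0,"z": 0,"wx": 0,"wy": 0,"wz": -9.8,"grip": 0},{"x": 0,"y": 0,"z": 0,"wx": 0,"wy": 0,"wz": -9.8,"grip": 0},{"x": 0,"y": 0,"z": 0,"wx": 0,"wy": 0,"wz": 0,"grip": 0}]' --newtons 10

```text
t: 2.48
tool_pos: [529.2, 40.3, 300.1]
tool_rot: [180.0, -0.0, -167.4]
contact_force: [0.3, -0.9, -0.4]
gripper_width: 0.005
grip_force: 0.0
```

```bash
python3 - <<'E'
from plan import *
th=np.radians(12.5); R=np.array([[np.cos(th),-np.sin(th)],[np.sin(th),np.cos(th)]])
t=np.array([469.5,-51.5])+R@[80,75]; print(t,to_tool([*t,9],-167.5))
E
```

```text
[531.37070952  39.03736965] (array([ -2.1,  -1.8, 291.1]), array([ 0. , -0. ,  0.1]))
```

>>> send_rows --deltas '[{"x": -2,"y": -1,"z": 50,"wx": 0,"wy": 0,"wz": 0,"grip": 0},{"x": 0,"y": 0,"z": 50,"wx": 0,"wy": 0,"wz": 0,"grip": 0},{"x": 0,"y": 0,"z": 50,"wx": 0,"wy": 0,"wz": 0,"grip": 0},{"x": 0,"y": 0,"z": 50,"wx": 0,"wy": 0,"wz": 0,"grip": 0},{"x": 0,"y": 0,"z": 40,"wx": 0,"wy": 0,"wz": 0,"grip": 0},{"x": 0,"y": 0,"z": 25,"wx": 0,"wy": 0,"wz": 0,"grip": 0},{"x": 0,"y": 0,"z": 17,"wx": 0,"wy": 0,"wz": 0,"grip": 0},{"x": 0,"y": 0,"z": 9,"wx": 0,"wy": 0,"wz": 0,"grip": 0},{"x": 0,"y": 0,"z": 0,"wx": 0,"wy": 0,"wz": 0,"grip": 0}]'

```text
t: 3.6
tool_pos: [531.7, 39.8, 9.7]
tool_rot: [180.0, -0.0, -167.3]
contact_force: [-0.7, -0.5, 0.2]
gripper_width: 0.007
grip_force: 0.0
```

>>> send_rows --deltas '[{"x": 0,"y": -8,"z": 0,"wx": 0,"wy": 0,"wz": 0,"grip": 0},{"x": 0,"y": -5,"z": 0,"wx": 0,"wy": 0,"wz": 0,"grip": 0},{"x": 0,"y": -4,"z": 0,"wx": 0,"wy": 0,"wz": 0,"grip": 0},{"x": -2.87,"y": -4.27,"z": 0,"wx": 0,"wy": 0,"wz": 3,"grip": 0},{"x": -2.87,"y": -4.27,"z": 0,"wx": 0,"wy": 0,"wz": 3,"grip": 0},{"x": -2.87,"y": -4.27,"z": 0,"wx": 0,"wy": 0,"wz": 3,"grip": 0},{"x": 0,"y": 0,"z": 0,"wx": 0,"wy": 0,"wz": 0,"grip": 0}]'

```text
t: 4.47
tool_pos: [545.9, 12.1, 9.8]
tool_rot: [180.0, -0.0, -176.3]
contact_force: [-2.2, 1.0, 1.1]
gripper_width: 0.003
grip_force: 1.4
```

>>> send_rows --deltas '[{"x": -2.87,"y": -4.27,"z": 0,"wx": 0,"wy": 0,"wz": 3,"grip": 0},{"x": -2.87,"y": -4.27,"z": 0,"wx": 0,"wy": 0,"wz": 3,"grip": 0},{"x": -2.87,"y": -4.27,"z": 0,"wx": 0,"wy": 0,"wz": 3,"grip": 0},{"x": -2.87,"y": -4.27,"z": 0,"wx": 0,"wy": 0,"wz": 3,"grip": 0},{"x": -2.87,"y": -4.27,"z": 0,"wx": 0,"wy": 0,"wz": 3,"grip": 0},{"x": -2.87,"y": -4.27,"z": 0,"wx": 0,"wy": 0,"wz": 3,"grip": 0},{"x": -2.87,"y": -4.27,"z": 0,"wx": 0,"wy": 0,"wz": 3,"grip": 0},{"x": -2.87,"y": -4.27,"z": 0,"wx": 0,"wy": 0,"wz": 3,"grip": 0},{"x": -2.87,"y": -4.27,"z": 0,"wx": 0,"wy": 0,"wz": 3,"grip": 0},{"x": -2.87,"y": -4.27,"z": 0,"wx": 0,"wy": 0,"wz": 3,"grip": 0},{"x": -2.87,"y": -4.27,"z": 0,"wx": 0,"wy": 0,"wz": 3,"grip": 0},{"x": -2.87,"y": -4.27,"z": 0,"wx": 0,"wy": 0,"wz": 3,"grip": 0},{"x": -2.87,"y": -4.27,"z": 0,"wx": 0,"wy": 0,"wz": 3,"grip": 0},{"x": -2.87,"y": -4.27,"z": 0,"wx": 0,"wy": 0,"wz": 3,"grip": 0},{"x": -2.87,"y": -4.27,"z": 0,"wx": 0,"wy": 0,"wz": 3,"grip": 0},{"x": 0,"y": 0,"z": 0,"wx": 0,"wy": 0,"wz": 0,"grip": 0}]'

```text
t: 6.48
tool_pos: [567.8, -60.1, 9.9]
tool_rot: [180.0, 0.0, 138.8]
contact_force: [-0.5, 1.5, 0.8]
gripper_width: 0.007
grip_force: 0.8
```

```bash
python3 - <<'E'
from plan import *
from plant import snapshot
a=[]
for n in("top","side"):
    p,d=snapshot(n); np.savez(f"{n}1.npz",p=p,d=d); a.append(p[:,:,::-1])
cv2.imwrite("pics/both1.png",np.hstack([a[0][60:300,150:512],a[1][100:340,150:500]]))
E
```

```text
(no output)
```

View pics/both1.png

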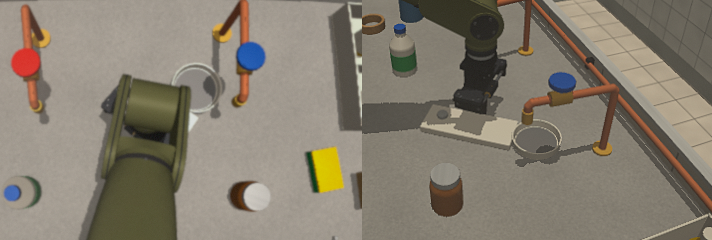

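Top view: the dish is at about (345,148). Side view: it is at about (325,238), short of the outlet. The jar is untouched.

```bash
python3 - <<'E'
from plan import *
p0=np.load("side1.npz")['p']
print([ (np.round(cast("top",q,24),1)) for q in((345,148),(346,147))], np.round(cast("side",(325,237),24),1))
pin=np.array([469.5,-51.5])
for q,n in(((345,148),"top"),((325,237),"side")):
    v=cast(n,q,24)[:2]-pin; print(n,np.degrees(np.arctan2(v[1],v[0])),np.hypot(*v))
c=p0[200:270,285:365,::-1]; t=np.load("top1.npz")['p'][110:190,300:400,::-1]
cv2.imwrite("pics/d1.png",np.hstack([cv2.resize(c,(400,350),interpolation=2),cv2.resize(t,(400,350),interpolation=2)]))
E
```

```text
[array([ 659.5, -188.8,   24. ]), array([ 661.9, -191.3,   24. ])] [ 661.2 -200.5   24. ]
top -35.85752214546624 234.4516271940514
side -37.86796691141696 242.7716941972946
```

View pics/d1.png

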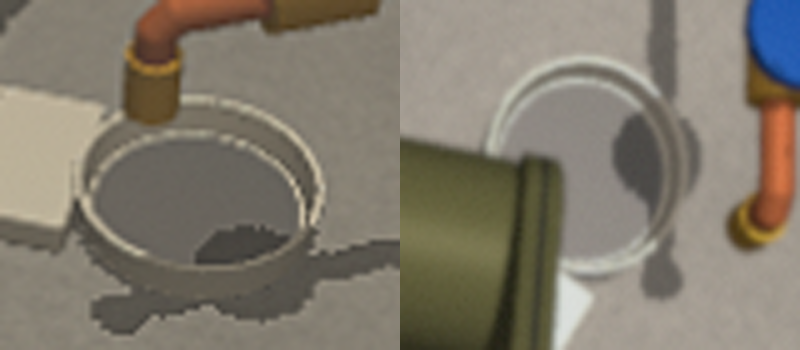

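The rim centre is at about (324.5,236) in side and (346.6,148) in top. Both views agree that about 19.5° remains, so I'll push 17.5° and look again.

>>> send_rows --deltas '[{"x": -2.41,"y": -3.54,"z": 0,"wx": 0,"wy": 0,"wz": 2.5,"grip": 0},{"x": -2.41,"y": -3.54,"z": 0,"wx": 0,"wy": 0,"wz": 2.5,"grip": 0},{"x": -2.41,"y": -3.54,"z": 0,"wx": 0,"wy": 0,"wz": 2.5,"grip": 0},{"x": -2.41,"y": -3.54,"z": 0,"wx": 0,"wy": 0,"wz": 2.5,"grip": 0},{"x": -2.41,"y": -3.54,"z": 0,"wx": 0,"wy": 0,"wz": 2.5,"grip": 0},{"x": -2.41,"y": -3.54,"z": 0,"wx": 0,"wy": 0,"wz": 2.5,"grip": 0},{"x": -2.41,"y": -3.54,"z": 0,"wx": 0,"wy": 0,"wz": 2.5,"grip": 0},{"x": 0,"y": 0,"z": 0,"wx": 0,"wy": 0,"wz": 0,"grip": 0}]'

```text
t: 7.58
tool_pos: [560.1, -89.7, 9.8]
tool_rot: [-180.0, 0.0, 121.2]
contact_force: [1.6, 0.5, 2.6]
gripper_width: 0.009
grip_force: 1.5
```

```bash
python3 - <<'E'
from plan import *
from plant import snapshot
s=snapshot("side")[0][200:280,250:350,::-1]; t=snapshot("top")[0][110:210,330:430,::-1]
cv2.imwrite("pics/d2.png",np.hstack([cv2.resize(s,(400,320),interpolation=2),cv2.resize(t,(400,400),interpolation=2)[:320]]))
E
```

```text
(no output)
```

View pics/d2.png

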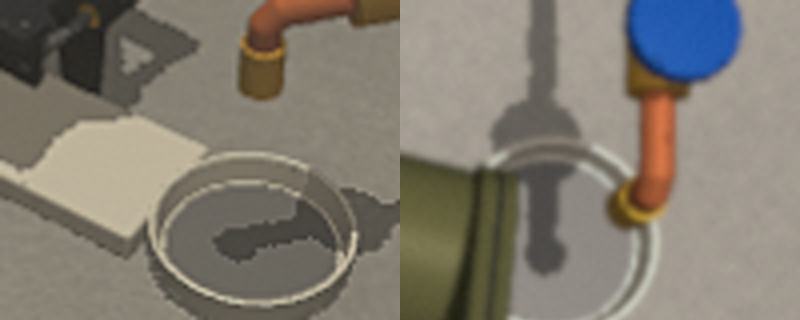

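Rim in the side view is centred at about (312.7,256.7). In the top view its right edge is at 395 and its top edge at 144.5, giving a centre of about (369.5,170).

```bash
python3 - <<'E'
from plan import *
for n,d,pin,o in(("side",(312.7,256.7),(467.7,-59.4),cast("side",(314.3,222.5),140)),("top",(369.5,170),(468.5,-52),cast("top",(387,161.5),140))):
    D=cast(n,d,24)[:2]; o=o[:2]; pin=np.array(pin)
    f=lambda v:np.round([np.degrees(np.arctan2(v[1],v[0])),np.hypot(*v)],1)
    print(n,np.round(D,1),np.round(o,1),f(D-pin),f(o-pin))
    print("expected px",[proj(n,[*(pin+240*np.array([np.cos(a),np.sin(a)])),24]).round(1) for a in np.radians([-53,-54,-55,-56,-57])])
E
```

```text
side [ 608.6 -249.6] [ 601.3 -258.5] [-53.5 236.7] [-56.1 239.8]
expected px [array([314.4, 256.8]), array([313.5, 257.9]), array([312.5, 259. ]), array([311.5, 260.1]), array([310.5, 261.2])]
top [ 607.2 -244.7] [ 604.7 -252.4] [-54.3 237.4] [-55.8 242.3]
expected px [array([369. , 167.6]), array([370.1, 169. ]), array([371.2, 170.4]), array([372.2, 171.9]), array([373.3, 173.4])]
```

>>> send_rows --deltas '[{"x": -0.98,"y": -1.4,"z": 0,"wx": 0,"wy": 0,"wz": 1,"grip": 0},{"x": -0.98,"y": -1.4,"z": 0,"wx": 0,"wy": 0,"wz": 1,"grip": 0},{"x": 0,"y": 0,"z": 0,"wx": 0,"wy": 0,"wz": 0,"grip": 0},{"x": 0,"y": 0,"z": 0,"wx": 0,"wy": 0,"wz": 0,"grip": 0},{"x": 0,"y": 10,"z": 0,"wx": 0,"wy": 0,"wz": 0,"grip": 0},{"x": 10,"y": 20,"z": 0,"wx": 0,"wy": 0,"wz": 0,"grip": 0},{"x": 0,"y": 0,"z": -30,"wx": 0,"wy": 0,"wz": 0,"grip": 0},{"x": 0,"y": 0,"z": -50,"wx": 0,"wy": 0,"wz": 0,"grip": 0},{"x": 0,"y": 0,"z": -50,"wx": 0,"wy": 0,"wz": 0,"grip": 0},{"x": 0,"y": 0,"z": -50,"wx": 0,"wy": 0,"wz": 0,"grip": 0},{"x": 0,"y": 0,"z": -50,"wx": 0,"wy": 0,"wz": 0,"grip": 0},{"x": 50,"y": 30,"z": -50,"wx": 0,"wy": 0,"wz": 0,"grip": 0},{"x": 50,"y": 30,"z": 0,"wx": 0,"wy": 0,"wz": 0,"grip": 0},{"x": 50,"y": 30,"z": 0,"wx": 0,"wy": 0,"wz": 0,"grip": 0},{"x": 50,"y": 30,"z": 0,"wx": 0,"wy": 0,"wz": 0,"grip": 0},{"x": 50,"y": 30,"z": 0,"wx": 0,"wy": 0,"wz": 0,"grip": 0},{"x": 0,"y": 0,"z": 0,"wx": 0,"wy": 0,"wz": 0,"grip": 0}]'

```text
t: 9.8
tool_pos: [587.4, 216.4, 279.2]
tool_rot: [-179.9, -0.0, 119.6]
contact_force: [-0.2, -0.4, -0.1]
gripper_width: 0.005
grip_force: 0.0
```

```bash
python3 - <<'E'
from plan import *
from plant import snapshot
s=snapshot("side")[0][180:280,200:350,::-1]; t=snapshot("top")[0][130:280,270:420,::-1]
cv2.imwrite("pics/d3.png",np.hstack([cv2.resize(s,(450,300),interpolation=2),np.zeros((0,0,3),np.uint8).reshape(300,0,3) if 0 else cv2.resize(t,(300,300),interpolation=2)]))
g=cv2.cvtColor(snapshot("top")[0],cv2.COLOR_RGB2HSV)
m=((g[:,:,2]>175)&(g[:,:,1]<40)).astype(np.uint8); m[:,:260]=0;m[:,385:]=0;m[:130]=0;m[290:]=0
b=max(cv2.findContours(m,cv2.RETR_EXTERNAL,cv2.CHAIN_APPROX_NONE)[0],key=cv2.contourArea)
print(cv2.contourArea(b),cv2.minAreaRect(np.array([cast("top",q[0],20)[:2] for q in b],np.float32)))
E
```

```text
4241.0 ((506.8157958984375, -110.70858764648438), (122.41476440429688, 340.12109375), 35.28453826904297)
```

View pics/d3.png

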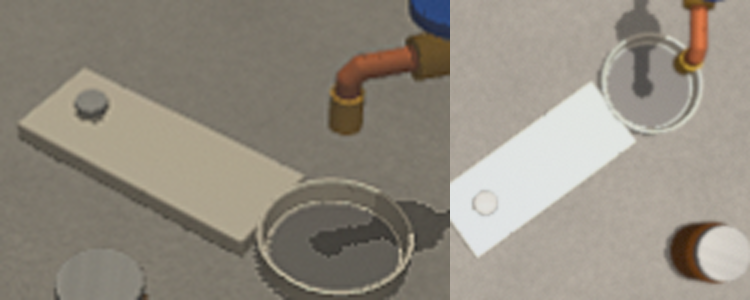

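The tray now lies clear of the arm. Top view: pin (287.3,231.3), rim centre (370.8,171.8), outlet end (387.3,162.5). Side view: pin (230,213.7), rim centre (311.3,258.7), outlet end (315,222). The jar is standing where it was.

```bash
python3 - <<'E'
from plan import *
f=lambda v:np.round([np.degrees(np.arctan2(v[1],v[0])),np.hypot(*v)],1)
for n,p,d,o in(("top",(287.3,231.3),(370.8,171.8),(387.3,162.5)),("side",(230,213.7),(311.3,258.7),(315,222))):
    P=cast(n,p,35)[:2];D=cast(n,d,24)[:2];O=cast(n,o,140)[:2]
    print(n,P.round(1),D.round(1),O.round(1),f(D-P),f(O-P))
E
```

```text
top [466.9 -50.7] [ 602.9 -247.6] [ 602.6 -253. ] [-55.4 239.3] [-56.2 243.6]
side [466.8 -57.9] [ 603.2 -254.3] [ 603.3 -257.6] [-55.2 239. ] [-55.7 241.8]
```

```bash
python3 -c "
from plant import ctrl
print(ctrl.sign_off())"
```

```text
the job is handed in; nothing more can be done
None
```

The dish is under the blue valve's outlet, its centre 3–5 mm from the point directly below by both cameras; the arm is clear, the jar untouched, and the job was handed in at about 10 s.

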